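# Roll the forming bar into the V-block

## Robot

A 6-joint arm with a two-finger parallel gripper is mounted at the origin on a cart in front of the work surface, level with it; the furniture and walls round the work are solid. World frame = base frame: x ahead of the robot, y to its left, z up, the work surface at z = 0. Lengths are in mm, angles in rad, forces in N, time in s.
With the tool pointing down it reaches from about 375 to 975 mm from the base axis. Payload 3.8 kg.
Tool frame: the origin (TCP) lies at the very end of the fingers, on their centre line; the grasp point (between the pads) lies 19 mm behind it; z points along the fingers, y is the line along which they close (so a half turn about z gives the same grasp; the last joint's range is limited). The gripper opens to 85 mm and grips with 20 to 120 N. Pads are 22 mm wide; open, the fingers measure 114 mm over their backs; the gripper's body (76 mm by 85 mm) begins 54 mm behind the grasp point. The pads swing forward as they close: fully open they stand 13 mm farther back than shut.
Start: joints at [-1.383, 0.264, 1.604, -0, 1.274, -0.037], TCP at [150.46, -658.012, 194.68] pointing down, gripper open.
Joint ranges: [-2.63, 2.63], [-0.94, 2.18], [0.31, 2.57], [-1.31, 4.45], [0, 2.66], [-2.55, 2.55]. Speed limits (rad/s): [2.57, 2.57, 3.14, 3.14, 3.14, 3.14].

## Interface

Orientations are given as [roll, pitch, yaw] about the fixed x, y, z axes, in that order (R = Rz(yaw) Ry(pitch) Rx(roll)).
In Python, from plant import status, camera, arm, look_for, cut_out, mark_of gives the robot as it stands. The module is installed in compiled form; this text tells all that it offers.
- The arm moves only by the tool arm_command, never from a script. Its argument "commands" is a list that holds one entry, the list of rows, each a list of 5 numbers: the opening, from 0 (shut) to 1 (fully open), then the shift along the tool's x, y, z in cm, then the turn about the tool's z in rad. In form: [[[gripper, x, y, z, spin], ...]]. A call has 1 to 10 rows; each row is the pose to reach, as a shift and turn from the pose commanded when the call began, along the tool's axes at that moment; what a row does not reach only later rows make up. A row lasts 1/12 s, in which the tool goes at most 41.7 mm and 7.16 degrees, less where a joint would pass 70% of its speed; a pose out of reach is approached as far as the arm can. A call with a gripper value outside its range is refused whole. The fingers move at their own pace and stop on an object; the grip force is fixed at half the most. Time passes only in rows, so rows that repeat a pose let the fingers close. It gives the time, the measured TCP pose, the force, the opening and the grip force at its end, in the units of the state.
- status.get_state(): the state, without advancing time (a new reading comes with each control period).
- camera(name): name is "side" or "top" or "wrist"; returns a dict with "image" (400x640x3 uint8, red, green, blue), "range_z" (400x640 float32, mm along the optical axis (not along the pixel's ray), 0 where there is no reading), "fx", "fy", "cx", "cy" (pixels), "world_to_cam" (4x4, takes a point from world to camera coordinates). Camera axes: x right, y down, z forward; pixel columns grow to the right and rows downward; lengths in mm; the calibration is good to about 2 mm. A picture is of the moment at which its call begins.
- arm.close_job(): hands the job in; it is judged then, once.
Trained networks look in a picture, given as the dict that the camera call returned (one of the last four; its "shot" number tells which), for a name from the list of things; names that differ only in an ending like _2 or _b are one class to them, and where a whole thing is asked for, a point or a joint stands for the part that bears it (a point fixed in the world has none). Each returns a list of dicts, best first, with "score" (0 to 1); they miss things now and then, are a little off and sometimes report something else, mostly with a low value. They report only what shows in the picture. A call takes as long as a camera call. They do not tell look-alikes from the thing itself.
- look_for(picture, name): "position" ([row, column] as shares, 0 to 1, of the picture: columns of its width, rows of its height, amid what is visible of it).
- cut_out(picture, name): "mask" (400x640 bool, what is visible of it) and "position" ([row, column] as shares, 0 to 1, of the picture: columns of its width, rows of its height, amid what is visible of it).
- mark_of(picture, name): "position" ([row, column] as shares, 0 to 1, of the picture: columns of its width, rows of its height: a listed point, or the origin of a listed thing).
The state is a dict: "t": time; "joint_positions": joint angles; "qd": joint speeds; "joint_torque": joint torques, N m; "tool_pos": TCP position; "tool_rot": TCP orientation; "force": force on the tool from outside, world axes, zero at the start; "ft_torque": the same for the moment, N m; "opening": finger opening in mm; "grip_force": force on a finger pad.
Only numpy, scipy, OpenCV 4.12 (cv2) and the standard library are available. Lean on these libraries where they do the work, as an engineer would, in place of code of your own. Each camera call takes 0.05 s, during which the arm holds its last target. There are 200 camera calls.

## Task

Two round aluminium forming bars lie on the bench, one on each side of the low steel V-block. Roll the thicker one along the bench by pushing its side with the fingertips, up the block's run-up and into the V, so that it comes to rest seated in the groove with neither end sticking out past the block. It must roll there on the bench, never pinched, carried or lifted; leave the thinner bar and the other things where they are.

Things in the scene. Friction and masses are not known exactly. Their poses are not given: they have to be found in the camera images.
- vee_block: Fixed low V-block of dark steel plate. Origin on the bench under the middle of the groove; z up, y along the groove, x across. Plate y = -100 to +100 mm; ears up to 7 mm high reach y = +-130. On each side a straight run-up rises from the bench at x = +-70 mm to a crest 13 mm high at x = +-15.6 mm; between the crests the 120 degree V goes down to 4 mm at x = 0.
- vee_seat (a point): Where the middle of the thick bar's axis lies when it is seated centrally: over the middle of the groove, 33 mm above the bench (on a crest the bar's axis is 38 mm above the bench). Axes as the V-block.
- thick_bar: Thicker polished aluminium bar, 50 mm diameter, 150 mm long, 0.2 to 0.45 kg. Origin mid-length on its axis; own y along the axis (x, z turn as it rolls). Starts on either side of the block, 175 to 210 mm from the groove, within 12 mm of its middle, up to 0.2 rad off parallel. Rolls easily, soon stops on the flat, rolls back down the run-up if let go; slippery (friction about 0.35).
- thin_bar: The thinner bar of the same make, 30 mm in diameter, 150 mm long, lying on the other side of the V-block; origin at its middle on its axis, own y along the axis. To be left alone.
- tape_roll: Bystander: roll of masking tape lying flat, 100 mm across, 25 mm high, origin under its centre.
- wax_cake: Bystander: cake of yellow wax, 36 x 56 x 22 mm, origin under its centre.
- white_spool: Bystander: spool of black thread with white flanges, 52 mm across, 62 mm high, upright, origin under its centre.
- red_spool: Bystander: spool of red thread, 52 mm across, 74 mm high, upright, origin under its centre.
- cap_jar: Bystander: clear jar with a pink cap, 68 mm across, 86 mm high, origin under its centre.
- bone_folder: Bystander: flat bone folder, 22 x 135 x 8 mm, origin under its centre.
Mind the look-alikes: they are no part of the job. Leave any purple look-alike of the thick_bar alone.

How it is judged (in metres and radians):
On the way:
1. the thick bar has turned over about half a turn (rolled, not slid) on its way (angle between thick_bar's own z axis and vertical above 2.4 rad), for 0.04 s.
At the end, for the whole second after the job is handed in: The thick bar lies at rest in the V: its axis within 4 mm of the groove's middle and about 33 mm above the bench (29 to 36), parallel to the groove within 0.06 rad, its middle within 27 mm of the block's middle along the groove, resting on the block; the thin bar is within 25 mm of where it was (x of thick_bar in the frame of vee_block between -0.004 and 0.004 m and y of thick_bar in the frame of vee_block between -0.027 and 0.027 m and z of thick_bar in the frame of vee_block between 0.029 and 0.036 m and angle between the y axis of thick_bar and the y axis of vee_block, either way round below 0.06 rad and linear speed of thick_bar below 0.01 m/s and contact force between thick_bar and vee_block above 0.5 N and distance of thin_bar from where it was at the start of the episode below 0.025 m); the robot touches nothing.
It fails at once if the thick bar is lifted (its axis more than 48 mm above the bench, the crest lifts it to 38) (height (world z) of thick_bar above 0.048 m).
It fails at once if the thick bar is lifted off the open bench, away from the V-block (height (world z) of thick_bar above 0.032 m and horizontal distance between thick_bar and vee_block above 0.095 m).
It fails at once if the thin bar is pushed away or lifted (moved more than 25 mm) (distance of thin_bar from where it was at the start of the episode above 0.025 m).
It fails at once if one of the other things on the bench (tape, wax, spools, jar, bone folder) is moved more than 20 mm (distance of any of tape_roll, wax_cake, white_spool, red_spool, cap_jar, bone_folder from where it was at the start of the episode above 0.02 m).
It also fails if it takes over 48 s, if anything falls off the work surface, if the arm or the gripper's body presses on something with over 40 N, if the wrist force passes 120 N, or if a joint passes its speed limit or range.

## Working session

There is one attempt and no reset: what is moved stays moved. The work goes in short steps, Python scripts to look and compute and a tool call to move; the robot and the scene stay as the last step left them, time stands still between calls to the robot, and variables do not carry over. Pictures are saved under pics/ and viewed, at most 10 in all, crops included, and the job is handed in when it is done.

Besides the shell and the picture viewer there is one more tool, called after "Request:" by a JSON object that holds its "fn" and its "kwargs", one argument or row to a line. arm_command: Moves the arm, as the interface text tells. Its arguments: {"type":"object","properties":{"commands":{"type":"array"}},"required":["commands"]}

```bash
mkdir -p pics; cat > h.py <<'E'
import numpy as np, cv2
from plant import status, camera, arm, look_for, cut_out, mark_of
def save(p,n): cv2.imwrite('pics/'+n,p["image"][:,:,::-1])
def world(p,mask):
    r,c=np.nonzero(mask&(p["range_z"]>0)); z=p["range_z"][r,c]
    P=np.stack([(c-p["cx"])/p["fx"]*z,(r-p["cy"])/p["fy"]*z,z,np.ones_like(z)])
    return (np.linalg.inv(p["world_to_cam"])@P)[:3].T
def axis(Q):
    m=np.median(Q[:,:2],0); u,s,v=np.linalg.svd(Q[:,:2]-Q[:,:2].mean(0),full_matrices=False)
    return v[0]
E
cat > a.py <<'E'
from h import *
s=status.get_state();print(s)
for cam in["top","side"]:
    p=camera(cam);save(p,cam+"0.png")
    for n in["thick_bar","vee_block","thin_bar"]+(["tape_roll","wax_cake","white_spool","red_spool","cap_jar","bone_folder"] if cam=="top" else []):
        for d in cut_out(p,n)[:3]:
            Q=world(p,d["mask"])
            if len(Q)<20: continue
            print(cam,n,round(d["score"],2),np.round(np.array(d["position"])*[400,640]),len(Q),np.percentile(Q,[2,50,98],axis=0).round().tolist(),axis(Q).round(3))
E
python3 a.py
```

```text
{'t': 0.0, 'joint_positions': array([-1.38287640e+00,  2.64814755e-01,  1.60541507e+00, -2.93145301e-05,
        1.27372598e+00, -3.68801636e-02]), 'qd': array([-0.00086939,  0.0010383 ,  0.00053523, -0.0006458 ,  0.00044304,
       -0.00105535]), 'joint_torque': array([-9.43634877e-04, -5.15109372e+01, -3.67318547e+01, -3.03954384e-04,
        1.30115775e-02, -1.83352512e-05]), 'tool_pos': array([ 150.30722277, -657.18103696,  193.2984761 ]), 'tool_rot': array([-3.13923008e+00, -5.91424260e-05,  2.24808630e-01]), 'force': array([ 0.86552919, -0.08802323, -0.45216312]), 'ft_torque': array([ 0.04717072,  0.03974682, -0.01448172]), 'grip_force': 0.0, 'opening': 85.42678043476127}
top thick_bar 0.78 [194. 440.] 1476 [[465.0, -296.0, 16.0], [535.0, -269.0, 44.0], [612.0, -249.0, 50.0]] [-0.999  0.053]
top thick_bar 0.77 [113. 431.] 1379 [[674.0, -334.0, -1.0], [721.0, -265.0, 43.0], [774.0, -199.0, 50.0]] [-0.526  0.85 ]
top thick_bar 0.63 [267. 265.] 627 [[334.0, 42.0, 1.0], [377.0, 94.0, 22.0], [427.0, 135.0, 26.0]] [0.556 0.831]
top thin_bar 0.79 [197. 273.] 802 [[468.0, 90.0, 13.0], 
[... 538 characters left out ...]
jar 0.81 [123. 271.] 691 [[681.0, 82.0, 14.0], [702.0, 109.0, 57.0], [732.0, 140.0, 86.0]] [ 0.373 -0.928]
top bone_folder 0.73 [258. 359.] 506 [[378.0, -142.0, -2.0], [389.0, -82.0, 6.0], [398.0, -20.0, 10.0]] [-0.004  1.   ]
side thick_bar 0.72 [167. 318.] 565 [[513.0, 168.0, 0.0], [555.0, 211.0, 41.0], [594.0, 305.0, 51.0]] [ 0.381 -0.925]
side thick_bar 0.65 [295. 397.] 1830 [[676.0, -342.0, -0.0], [729.0, -288.0, 43.0], [784.0, -209.0, 50.0]] [ 0.54  -0.842]
side vee_block 0.97 [238. 312.] 3229 [[427.0, -139.0, -0.0], [546.0, -86.0, 6.0], [666.0, -5.0, 13.0]] [1.    0.026]
side thin_bar 0.69 [191. 311.] 491 [[472.0, 85.0, 7.0], [539.0, 100.0, 23.0], [614.0, 120.0, 31.0]] [-0.989 -0.147]
```

View pics/top0.png

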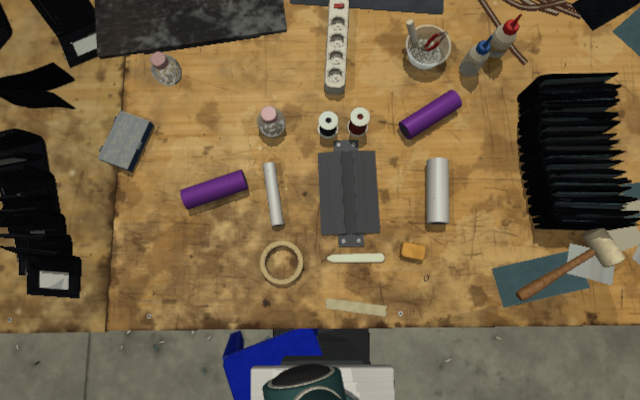

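View pics/side0.png

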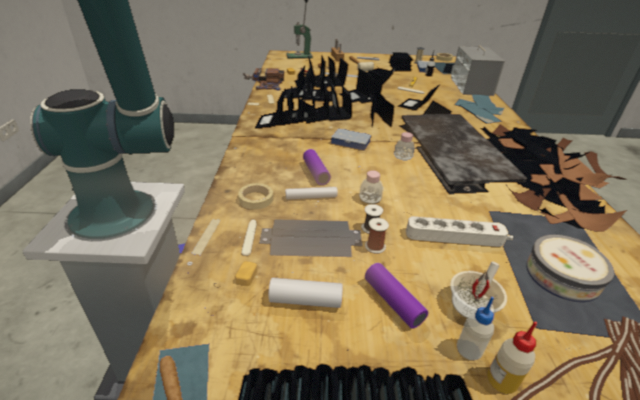

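The thick silver bar is at top-view pixel (row 194, col 440), on the robot's right. The V-block is near (193, 349), the thin bar is at (197, 273), and the two purple look-alikes lie clear of the path. Next I'll fit the block and bar poses.

```bash
cat > fit.py <<'E'
from h import *
from scipy.optimize import least_squares
def pts(name,lo,hi,zmin,zmax,cams=("top","side")):
    o=[]
    for c in cams:
        p=camera(c); Q=world(p,np.ones((400,640),bool))
        k=(Q[:,:2]>lo).all(1)&(Q[:,:2]<hi).all(1)&(Q[:,2]>zmin)&(Q[:,2]<zmax)
        o.append(Q[k])
    return o
def bar(Q,x0,y0,r=25):
    def f(v):
        d=np.array([np.cos(v[2]),np.sin(v[2]),0]); w=Q-[v[0],v[1],v[3]]
        w=w-np.outer(w@d,d); return np.linalg.norm(w,axis=1)-r
    def g(v): return np.r_[f([v[0]*0+x0,*v[1:]])]
    v=least_squares(g,[x0,y0,0,r],loss="soft_l1").x
    s=(Q[:,0]-x0)*np.cos(v[2])+(Q[:,1]-v[1])*np.sin(v[2]); e=np.percentile(s,[1,99]); m=e.mean()
    return dict(mid=(round(x0+m*np.cos(v[2]),1),round(v[1]+m*np.sin(v[2]),1)),ang=round(v[2],3),z=round(v[3],1),len=round(np.ptp(e),1))
def block(Q):
    def h(u):
        u=abs(u); return np.where(u>15.6,np.clip(13*(70-u)/54.4,0,13),4+u*np.tan(np.pi/6))
    def f(v):
        u=-(Q[:,0]-545)*np.sin(v[1])+(Q[:,1]-v[0])*np.cos(v[1]); return Q[:,2]-h(u)-v[2]
    return least_squares(f,[-80,0,0],loss="soft_l1",diff_step=1e-3,x_scale=[1,.01,1]).x.round(3)
if __name__=="__main__":
    for Q in pts("b",[440,-330],[640,-220],10,60): print(len(Q),bar(Q,540,-270))
    for Q in pts("v",[460,-150],[630,0],-5,20): print(len(Q),block(Q))
    for Q in pts("v",[415,-95],[680,-65],2,10): print(np.percentile(Q[:,0],[.5,1,50,99,99.5]))
    print(status.get_state()["t"])
E
python3 fit.py
```

```text
1457 {'mid': (np.float64(538.8), np.float64(-275.1)), 'ang': np.float64(-0.055), 'z': np.float64(22.7), 'len': np.float64(148.2)}
1767 {'mid': (np.float64(541.5), np.float64(-275.6)), 'ang': np.float64(-0.055), 'z': np.float64(24.5), 'len': np.float64(147.0)}
4348 [-6.9092e+01  2.4000e-02 -1.7270e+00]
2607 [-6.9645e+01  2.4000e-02  9.9000e-02]
[421.23527105 425.69458617 544.84700105 670.38174913 672.82408701]
[418.25177341 419.28997996 537.88498494 674.6846379  675.33952766]
1.0
```

Request:
{"fn": "arm_command", "kwargs": {
  "commands": [
    [[1, 4, -2, 0, -0.12], [1, 8, -4, 0, -0.24], [1, 12, -5.8, 0, -0.36], [1, 16, -7.6, 0, -0.48], [1, 20, -9.5, 0, -0.6], [1, 24, -11.4, 0, -0.72], [1, 28, -13.3, 0, -0.84], [1, 32, -15.2, 0, -0.96], [1, 35.5, -16.9, 0, -1.08], [1, 39, -18.5, 0, -1.2]]
  ]
}}

```text
t: 1.83
tool_pos: [478.9, -398.4, 195.0]
tool_rot: [3.141, 0.0, 1.431]
force: [0.1, -0.9, 0.3]
opening: 85.6
grip_force: 0.0
```

```bash
cat > rel.py <<'E'
import sys
from h import *
s=status.get_state(); x,y,z,w=map(float,sys.argv[1:5]); yaw=s["tool_rot"][2]; d=np.array([x,y,z])-s["tool_pos"]; c,n=np.cos(yaw),np.sin(yaw)
print(s["t"],s["tool_pos"].round(1),s["tool_rot"].round(3),s["force"].round(1),s["opening"]); print("cm",np.round([(c*d[0]+n*d[1])/10,(n*d[0]-c*d[1])/10,-d[2]/10],2),"spin",round(yaw-w,3))
E
python3 rel.py 541 -350 60 1.516
```

```text
1.8333 [ 478.9 -398.4  195. ] [3.141 0.    1.431] [ 0.1 -0.9  0.3] 85.56732551035786
cm [ 5.66  5.47 13.5 ] spin -0.085
```

Request:
{"fn": "arm_command", "kwargs": {
  "commands": [
    [[1, 2, 2, 2, -0.04], [1, 4, 4, 4, -0.085], [1, 5.4, 5.4, 7, -0.085], [1, 5.4, 5.4, 10, -0.085], [1, 5.4, 5.4, 13.5, -0.085], [1, 5.4, 5.4, 13.5, -0.085], [1, 5.4, 5.4, 13.5, -0.085]]
  ]
}}

```text
t: 2.42
tool_pos: [536.8, -352.7, 57.2]
tool_rot: [-3.136, -0.003, 1.51]
force: [0.4, -1.0, -0.6]
opening: 85.6
grip_force: 0.0
```

```bash
python3 rel.py 541 -350 7 1.516; python3 -c "
from h import *
p=camera('side');save(p,'side1.png')"
```

```text
2.4167 [ 536.8 -352.7   57.2] [-3.136e+00 -3.000e-03  1.510e+00] [ 0.4 -1.  -0.6] 85.6371696945568
cm [0.3  0.4  5.02] spin -0.006
```

View pics/side1.png

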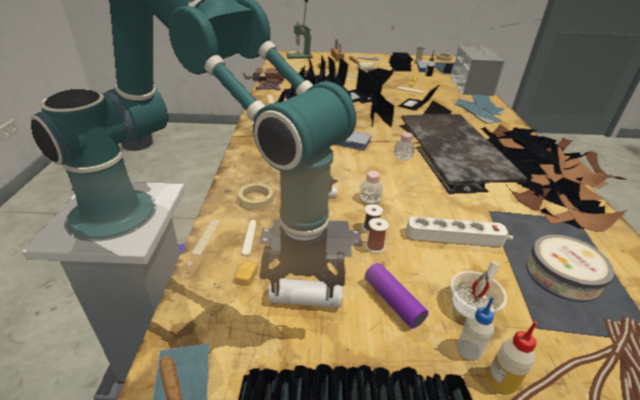

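The gripper is above the near side of the bar: finger tips at about (283, 268) and (283, 340), bar at cols 270–342. Now I'll lower it and start pushing.

Request:
{"fn": "arm_command", "kwargs": {
  "commands": [
    [[1, 0, 0.3, 2, 0], [1, 0, 0.3, 4, 0], [1, 0, 0.3, 5, 0], [1, 0, 0.3, 5, 0], [1, 0, 0.3, 5, 0], [1, 0.5, 0.3, 5, 0], [1, 1, 0.3, 5, 0], [1, 1.5, 0.3, 5, 0], [1, 1.5, 0.3, 5, 0]]
  ]
}}

```text
t: 3.22
tool_pos: [543.2, -338.6, 10.6]
tool_rot: [3.141, 0.0, 1.511]
force: [0.0, 0.2, -0.2]
opening: 85.3
grip_force: 0.0
```

```bash
python3 rel.py 541 -310 7 1.516; python3 -c "
from h import *
p=camera('side');cv2.imwrite('pics/side2.png',cv2.resize(p['image'][220:340,220:400,::-1],None,fx=4,fy=4))"
```

```text
3.2167 [ 543.2 -338.6   10.6] [3.141 0.    1.511] [ 0.   0.2 -0.2] 85.29028605975087
cm [ 2.85 -0.4   0.36] spin -0.005
```

View pics/side2.png

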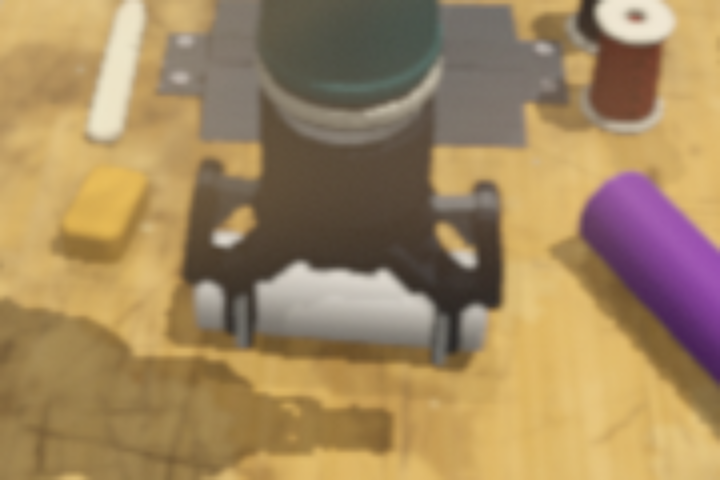

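Request:
{"fn": "arm_command", "kwargs": {
  "commands": [
    [[1, 0.8, 0, 0.1, 0], [1, 1.6, 0, 0.1, 0], [1, 2.4, 0, 0.1, 0], [1, 3.2, 0, 0.1, 0], [1, 4.2, 0, 0.1, -0.01], [1, 5.2, 0, 0.1, -0.02], [1, 6.2, 0, 0.1, -0.03], [1, 7.2, 0, 0.1, -0.04], [1, 8.2, 0, 0.1, -0.05], [1, 9.2, 0, 0.1, -0.06]]
  ]
}}

```text
t: 4.1
tool_pos: [548.4, -246.6, 8.7]
tool_rot: [3.142, 0.0, 1.571]
force: [0.5, 0.7, -0.2]
opening: 85.3
grip_force: 0.0
```

```bash
cat > b.py <<'E'
import sys
from fit import *
y=float(sys.argv[1])
Q=pts("b",[450,y-45],[645,y+45],14,49,["side"])[0]
p=camera("side")
for n in["thick_bar"]:
  for d in cut_out(p,n)[:3]:
    W=world(p,d["mask"]); 
    if len(W)<50 or W[:,0].mean()>640: continue
    W=W[(W[:,2]>10)&(W[:,2]<65)]
    print(round(d["score"],2),len(W),np.percentile(W,[2,50,98],axis=0).round(1).tolist(),bar(W,545,y))
E
python3 b.py -205; python3 rel.py 547 -150 14 1.595
```

```text
0.65 1732 [[470.1, -303.7, 15.0], [542.3, -292.2, 42.8], [612.2, -262.8, 50.4]] {'mid': (np.float64(542.0), np.float64(-275.6)), 'ang': np.float64(125.608), 'z': np.float64(24.5), 'len': np.float64(145.4)}
4.25 [ 548.4 -246.8    8.6] [-3.141 -0.     1.571] [0.  0.1 0.6] 85.638615388364
cm [ 9.68 -0.13 -0.54] spin -0.024
```

```bash
python3 -c "
from h import *
p=camera('side');q=camera('top')
a=cv2.resize(p['image'][200:340,220:400],None,fx=3,fy=3);b=cv2.resize(q['image'][120:260,320:500],None,fx=3,fy=3)
cv2.imwrite('pics/c3.png',np.vstack([a,b])[:,:,::-1][:, :][::1][:840]) 
cv2.imwrite('pics/c3.png',cv2.resize(np.hstack([a,b]),(800,311))[:,:,::-1])"
```

```text
(no output)
```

View pics/c3.png

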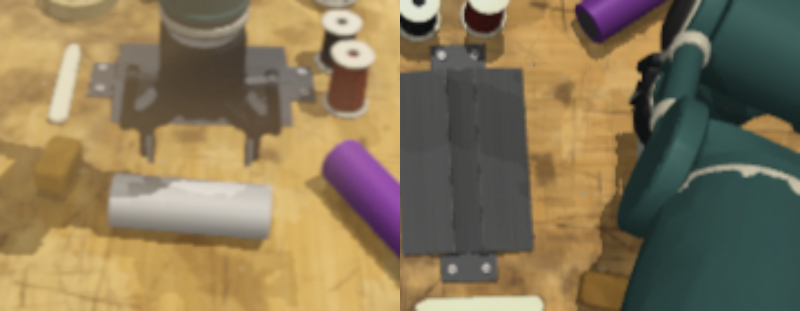

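```bash
python3 -c "
from h import *
p=camera('side')
s=status.get_state();T=s['tool_pos']
for P in [T,T+[-45,0,13],T+[45,0,13]]:
    v=p['world_to_cam']@np.r_[P,1]; print((v[1]/v[2]*p['fy']+p['cy']).round(),(v[0]/v[2]*p['fx']+p['cx']).round(),v[2])
Q=world(p,np.ones((400,640),bool))
k=(abs(Q[:,0]-548)<75)&(abs(Q[:,1]+246)<45)
for z0 in range(0,130,8):
    q=Q[k&(Q[:,2]>=z0)&(Q[:,2]<z0+8)]
    if len(q)>3: print(z0,len(q),np.percentile(q[:,0],[2,50,98]).round(),np.percentile(q[:,1],[2,50,98]).round())
"
```

```text
288.0 310.0 847.0195332495925
283.0 289.0 839.9637876182198
284.0 330.0 838.9593395008612
0 178 [475. 562. 622.] [-291. -213. -201.]
32 5 [491. 536. 612.] [-290. -286. -255.]
40 401 [475. 532. 614.] [-291. -285. -257.]
48 385 [476. 545. 612.] [-289. -278. -266.]
56 13 [501. 591. 596.] [-260. -257. -246.]
64 33 [493. 591. 603.] [-259. -257. -239.]
72 35 [492. 505. 602.] [-260. -257. -254.]
80 40 [492. 548. 604.] [-260. -257. -253.]
88 35 [492. 505. 603.] [-260. -258. -254.]
96 34 [488. 591. 609.] [-261. -259. -254.]
104 163 [477. 584. 617.] [-262. -257. -239.]
112 129 [477. 555. 620.] [-265. -259. -237.]
120 202 [478. 545. 617.] [-266. -259. -237.]
128 137 [479. 549. 617.] [-266. -260. -257.]
```

Request:
{"fn": "arm_command", "kwargs": {
  "commands": [
    [[1, 0, 0, -3, 0], [1, 0, 0, -5, 0], [1, -3, 0, -5, 0], [1, -6, 0, -5, 0], [1, -9, 0, -5, 0], [1, -11, 0, -5, 0.05], [1, -11, 0, -5, 0.06], [1, -11, 0, -5, 0.06], [1, -11, 0, -5, 0.06]]
  ]
}}

```text
t: 5.15
tool_pos: [547.7, -357.5, 58.3]
tool_rot: [-3.141, -0.001, 1.509]
force: [0.1, 1.1, -0.3]
opening: 85.3
grip_force: 0.0
```

```bash
cat > tip.py <<'E'
from h import *
p=camera('side')
s=status.get_state();T=s['tool_pos'];print(s['t'],T.round(1),s['tool_rot'].round(3))
Q=world(p,np.ones((400,640),bool))
k=(abs(Q[:,0]-T[0])<75)&(Q[:,1]<T[1]+25)&(Q[:,1]>T[1]-35)
for z0 in range(0,140,6):
    q=Q[k&(Q[:,2]>=z0)&(Q[:,2]<z0+6)]
    if len(q)>3: print(z0,len(q),np.percentile(q[:,0],[2,25,50,75,98]).round(),np.percentile(q[:,1],[2,50,98]).round())
cv2.imwrite('pics/tip.png',cv2.resize(p['image'][200:340,220:400,::-1],None,fx=4,fy=4))
E
python3 tip.py; python3 b.py -275
```

```text
5.2 [ 547.8 -357.    58.3] [-3.141e+00 -1.000e-03  1.510e+00]
0 783 [476. 509. 546. 585. 620.] [-391. -363. -334.]
108 10 [503. 504. 547. 592. 595.] [-372. -364. -349.]
114 35 [493. 501. 505. 595. 601.] [-372. -367. -349.]
120 40 [492. 499. 547. 595. 602.] [-373. -366. -349.]
126 42 [492. 499. 505. 593. 601.] [-372. -366. -349.]
132 32 [492. 499. 505. 595. 602.] [-372. -367. -354.]
138 33 [492. 499. 590. 595. 603.] [-372. -367. -359.]
0.85 1374 [[469.3, -303.8, 16.3], [542.5, -293.7, 41.6], [611.9, -265.2, 50.4]] {'mid': (np.float64(541.5), np.float64(-275.6)), 'ang': np.float64(-0.055), 'z': np.float64(24.5), 'len': np.float64(146.1)}
```

View pics/tip.png

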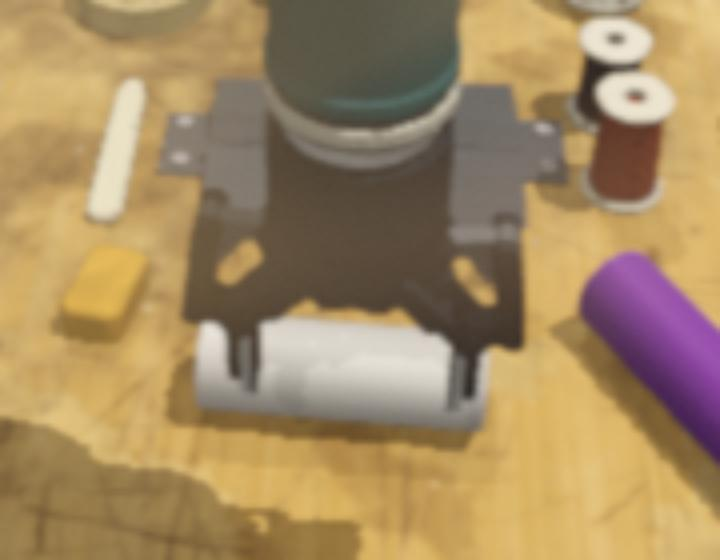

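The finger tips show at about z=107 (pixel rows 378–398 of the crop) while the reported TCP z is 58. So the tips really sit about 49 mm above the reported TCP, and they passed over the bar, which hasn't moved. I'll descend by what the camera shows and watch the force.

Request:
{"fn": "arm_command", "kwargs": {
  "commands": [
    [[1, 0, -0.3, 2, 0], [1, 0, -0.5, 4, 0], [1, 0, -0.5, 6, 0], [1, 0, -0.5, 6.5, 0], [1, 0, -0.5, 7, 0], [1, 0, -0.5, 7, 0], [1, 0, -0.5, 7, 0]]
  ]
}}

```text
t: 5.93
tool_pos: [544.0, -357.6, -10.4]
tool_rot: [3.141, 0.001, 1.51]
force: [0.8, 0.7, 1.0]
opening: 85.5
grip_force: 0.0
```

```bash
python3 tip.py
```

```text
5.9833 [ 544.4 -358.    -9.9] [3.14e+00 1.00e-03 1.51e+00]
0 773 [471. 505. 542. 581. 617.] [-392. -365. -335.]
42 17 [491. 497. 499. 586. 590.] [-373. -365. -348.]
48 33 [488. 496. 586. 594. 598.] [-372. -367. -356.]
54 32 [489. 494. 501. 590. 598.] [-372. -366. -356.]
60 33 [488. 496. 501. 591. 599.] [-372. -366. -355.]
66 32 [488. 494. 500. 591. 598.] [-372. -366. -355.]
72 22 [494. 498. 543. 589. 598.] [-371. -367. -362.]
78 26 [482. 491. 589. 597. 604.] [-374. -367. -360.]
84 103 [475. 492. 582. 593. 612.] [-374. -366. -347.]
90 196 [473. 489. 579. 598. 617.] [-375. -363. -345.]
96 106 [471. 501. 564. 588. 617.] [-377. -367. -346.]
102 182 [474. 506. 547. 582. 611.] [-377. -368. -350.]
108 115 [472. 513. 544. 573. 612.] [-377. -372. -365.]
114 96 [475. 513. 541. 572. 611.] [-377. -372. -364.]
120 135 [474. 517. 547. 570. 612.] [-378. -370. -359.]
126 187 [476. 513. 551. 579. 612.] [-378. -370. -358.]
132 138 [476. 503. 557. 585. 610.] [-378. -367. -358.]
138 285 [476. 487. 573. 599. 610.] [-373. -360. -344.]
```

Request:
{"fn": "arm_command", "kwargs": {
  "commands": [
    [[1, 0, 0, 1, 0], [1, 0, 0, 2, 0], [1, 0, 0, 2.4, 0], [1, 0, 0, 2.4, 0], [1, 0, 0, 2.4, 0], [1, 0.7, 0, 2.4, 0], [1, 1.4, 0, 2.4, 0], [1, 2, 0, 2.4, 0], [1, 2.5, 0, 2.4, 0], [1, 3, 0, 2.4, 0]]
  ]
}}

```text
t: 6.82
tool_pos: [545.3, -326.7, -35.0]
tool_rot: [3.141, 0.0, 1.51]
force: [0.2, -0.1, 1.2]
opening: 85.6
grip_force: 0.0
```

Request:
{"fn": "arm_command", "kwargs": {
  "commands": [
    [[1, 0.6, 0, 0, 0], [1, 1.2, 0, 0, 0], [1, 1.8, 0, 0, 0], [1, 2.4, 0, 0, 0], [1, 3, 0, 0, 0], [1, 3.6, 0, 0, 0], [1, 4.2, 0, 0, 0], [1, 4.8, 0, 0, -0.01], [1, 5.2, 0, 0, -0.02], [1, 5.4, 0, 0, -0.02]]
  ]
}}

```text
t: 7.65
tool_pos: [548.3, -272.8, -35.4]
tool_rot: [-3.141, -0.0, 1.531]
force: [-0.3, 0.5, -0.7]
opening: 85.5
grip_force: 0.0
```

```bash
python3 tip.py | head -8; python3 b.py -240
```

```text
7.7 [ 548.3 -272.7  -35.4] [-3.141 -0.     1.531]
0 564 [476. 509. 544. 581. 621.] [-307. -282. -250.]
6 12 [519. 525. 549. 562. 575.] [-252. -251. -249.]
12 55 [482. 522. 556. 583. 614.] [-280. -254. -249.]
18 101 [476. 506. 543. 578. 614.] [-286. -256. -250.]
24 127 [479. 515. 545. 582. 614.] [-286. -256. -251.]
30 116 [493. 521. 549. 569. 602.] [-286. -255. -250.]
36 82 [493. 526. 549. 570. 602.] [-286. -253. -249.]
0.86 344 [[485.5, -253.4, 12.3], [547.1, -248.3, 28.3], [610.6, -226.2, 50.0]] {'mid': (np.float64(549.4), np.float64(-225.1)), 'ang': np.float64(-0.057), 'z': np.float64(24.7), 'len': np.float64(131.1)}
```

Request:
{"fn": "arm_command", "kwargs": {
  "commands": [
    [[1, 0.6, 0, 0, -0.01], [1, 1.2, 0, 0, -0.02], [1, 1.8, 0, 0, -0.03], [1, 2.4, 0, 0, -0.04], [1, 3, 0, 0, -0.05], [1, 3.6, 0, 0, -0.06], [1, 4.2, 0, 0, -0.065], [1, 4.8, 0, 0, -0.065], [1, 5.4, 0, 0, -0.065], [1, 5.8, 0, 0, -0.065]]
  ]
}}

```text
t: 8.68
tool_pos: [550.7, -214.7, -35.4]
tool_rot: [-3.141, -0.0, 1.595]
force: [-0.0, -0.7, -0.2]
opening: 85.4
grip_force: 0.0
```

```bash
python3 tip.py | head -1; python3 b.py -175
```

```text
8.7333 [ 550.6 -214.3  -35.4] [-3.141e+00 -1.000e-03  1.595e+00]
0.68 391 [[483.2, -195.8, 11.1], [554.1, -191.6, 28.9], [615.9, -165.5, 49.9]] {'mid': (np.float64(548.7), np.float64(-168.2)), 'ang': np.float64(-0.039), 'z': np.float64(24.7), 'len': np.float64(138.4)}
0.63 267 [[449.1, -101.4, 10.1], [497.0, -58.2, 11.7], [645.4, -40.2, 15.0]] {'mid': (np.float64(546.8), np.float64(-71.2)), 'ang': np.float64(34.576), 'z': np.float64(-5.6), 'len': np.float64(197.1)}
```

Request:
{"fn": "arm_command", "kwargs": {
  "commands": [
    [[1, 0.5, 0, 0, 0], [1, 1, 0, 0, 0], [1, 1.4, 0, 0, 0], [1, 1.8, 0, 0, 0], [1, 2.2, 0, 0, 0], [1, 2.6, 0, -0.1, 0], [1, 3, 0, -0.1, 0], [1, 3.4, 0, -0.2, 0], [1, 3.8, 0, -0.2, 0], [1, 4.2, 0, -0.3, 0]]
  ]
}}

```text
t: 9.72
tool_pos: [550.3, -173.7, -32.0]
tool_rot: [3.141, 0.001, 1.595]
force: [0.6, -3.1, 1.5]
opening: 85.6
grip_force: 1.1
```

Request:
{"fn": "arm_command", "kwargs": {
  "commands": [
    [[1, 0.4, 0, -0.1, 0], [1, 0.8, 0, -0.2, 0], [1, 1.2, 0, -0.3, 0], [1, 1.6, 0, -0.4, 0], [1, 2, 0, -0.5, 0], [1, 2.4, 0, -0.6, 0], [1, 2.8, 0, -0.7, 0], [1, 3, 0, -0.7, 0], [1, 3, 0, -0.7, 0]]
  ]
}}

```text
t: 10.47
tool_pos: [548.7, -142.8, -25.5]
tool_rot: [-3.141, -0.001, 1.595]
force: [-0.2, -0.4, 0.1]
opening: 85.4
grip_force: 0.3
```

```bash
python3 tip.py | head -1; python3 b.py -110
```

```text
10.5167 [ 548.6 -142.9  -25.6] [-3.141e+00 -1.000e-03  1.595e+00]
0.91 591 [[475.9, -134.3, 19.7], [547.5, -129.5, 41.2], [618.3, -99.9, 58.3]] {'mid': (np.float64(546.3), np.float64(-106.8)), 'ang': np.float64(0.024), 'z': np.float64(33.5), 'len': np.float64(146.4)}
```

Request:
{"fn": "arm_command", "kwargs": {
  "commands": [
    [[1, 0.4, 0, -0.1, 0], [1, 0.8, 0, -0.2, 0], [1, 1.2, 0, -0.3, 0], [1, 1.6, 0, -0.4, 0], [1, 1.9, 0, -0.4, 0], [1, 2.2, 0, -0.4, 0], [1, 2.4, 0, -0.4, 0], [1, 2.6, 0, -0.4, 0], [1, 2.7, 0, -0.4, 0], [1, 2.7, 0, -0.4, 0]]
  ]
}}

```text
t: 11.5
tool_pos: [548.1, -116.2, -21.6]
tool_rot: [-3.141, -0.0, 1.595]
force: [-0.9, -0.2, -0.4]
opening: 85.3
grip_force: 0.0
```

```bash
python3 tip.py | head -1; python3 b.py -70
```

```text
11.55 [ 548.2 -116.4  -21.5] [-3.141 -0.     1.595]
0.96 517 [[477.3, -97.3, 15.2], [549.5, -92.4, 38.1], [618.0, -68.7, 57.0]] {'mid': (np.float64(546.6), np.float64(-69.5)), 'ang': np.float64(0.025), 'z': np.float64(32.6), 'len': np.float64(144.6)}
```

The bar is seated (y −69.5, z 32.6, angle 0.025). I'll back off, raise the arm and check.

Request:
{"fn": "arm_command", "kwargs": {
  "commands": [
    [[1, -1.5, 0, 0, 0], [1, -3.5, 0, 0, 0], [1, -6, 0, 0, 0], [1, -8, 0, -2, 0], [1, -9, 0, -5, 0], [1, -9, 0, -8, 0], [1, -9, 0, -11, 0], [1, -9, 0, -14, 0], [1, -9, 0, -14, 0], [1, -9, 0, -14, 0]]
  ]
}}

```text
t: 12.53
tool_pos: [552.6, -207.8, 121.7]
tool_rot: [3.136, 0.002, 1.594]
force: [-0.3, -0.7, 0.2]
opening: 85.6
grip_force: 0.0
```

```bash
python3 b.py -70; python3 -c "
from h import *
p=camera('side');save(p,'side9.png')
for d in cut_out(p,'thin_bar')[:1]: print(np.percentile(world(p,d['mask']),50,axis=0).round())"
```

```text
[516. 101.  27.]
```

View pics/side9.png

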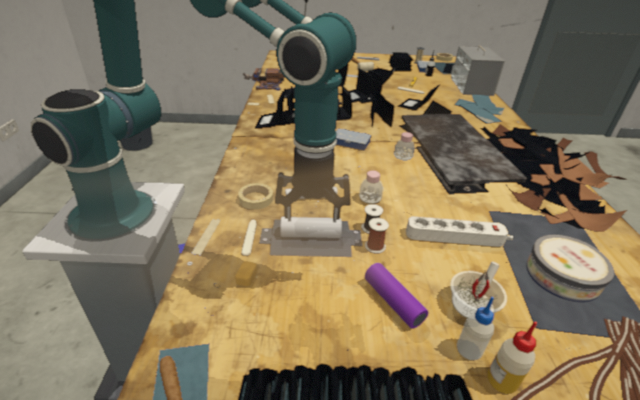

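The bar lies in the V at about (row 228, col 310), clear of the gripper, and nothing else has moved.

```bash
python3 -c "
from h import *
print(arm.close_job())"
```

```text
the job is handed in; nothing more can be done
None
```

The thick bar was rolled up the run-up and is seated in the V (about 33 mm above the bench, aligned with the groove, gripper clear), and the job was handed in at about 13 s; no verdict came back.

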